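# Reset the depth stop of a bench vial capper

## Task

Reset the depth stop on the small grey capper frame: swing the jam nut's lever well open to free the screw, wind the stop screw down by its cross bar until its rounded foot rests on the sprung pad with a light press of about 12 N (never forcing it), then swing the jam nut lever fully tight again so that the screw stays at that setting. Leave the vials, the dish, the pen and the label roll where they are.

Things in the scene. Friction and masses are not known exactly. Their poses are not given: they have to be found in the camera images.
- stop_frame: Grey C-shaped frame fixed to the bench: base plate 136 x 104 mm, 17 mm high, column at its rear (+x of its own frame), arm ending in a round boss 40 mm across, top 72 mm above the bench. Origin: on the bench exactly below the vertical screw axis, z up. It stands at varying places, turned up to 0.3 rad.
- anvil: Round dark seat 36 mm across on the base plate under the screw (origin as the frame's), carrying a white sprung pad 24 mm across. The pad's top lies 26 mm above the bench, but up to 1.8 mm higher or lower from setup to setup, which no reading shows: it must be felt. Pad and thread yield about 1 mm for 18 N.
- stop_screw: Vertical threaded spindle 11 mm thick through boss and jam nut, with a rounded foot below and a cross bar on top. Origin on its axis, 32 mm below the foot's lowest point; z up; its height is 0 with the screw at its highest. Turned clockwise seen from above it sinks, 6 mm per rad, and needs 0.5 to 1.35 rad from the start to touch the pad. While the nut is tight it is locked.
- screw_bar (a point): Centre of the cross bar, on the screw axis, 150 mm above the stop screw's origin; the bar is 10 mm thick, 66 mm long plus ball ends 18 mm centred 33 mm from the axis, and lies along this y axis. Below its middle there is only the bare 11 mm spindle, 55 mm down to the nut.
- screw_foot (a point): Lowest point of the rounded foot. With the nut loose the screw turns against 0.15 N m of friction, plus 0.006 N m for each newton with which the foot presses on the pad (about 110 N per rad of turn after touching, so that 12 N adds 0.07 N m and comes 0.11 rad after touching). It stays where it is left below 24 N.
- jam_nut (a joint): Turn of the jam nut in rad: 0 fully tight (hard stop), growing as it is loosened counter-clockwise seen from above, up to 1.1 (stop). Starts at 0 to 0.05. The screw is free from 0.5 up; 0.7 or more is well open. It turns against 0.30 N m of friction, rising to 0.41 N m over the last half radian of tightening (4.6 to 6.3 N at the knob), and stays where it is left.
- nut_knob (a point): Point in the upright black cylindrical knob (16 mm across, 90 to 122 mm above the bench; the point at 110 mm) at the end of the jam nut's lever, 65 mm from the screw axis. The lever, an 8 mm rod, runs from the knob's foot to the nut. Tight, it points 145 deg counter-clockwise from the frame's x axis (to the robot's side, left); it loosens through the robot's side to the right.
- vial_a: Small capped control vial, 24 mm across, 52 mm tall, standing beside the frame; a bystander. Origin: centre of its underside.
- vial_b: Small capped control vial, 24 mm across, 52 mm tall, standing beside the frame; a bystander. Origin: centre of its underside.
- vial_c: Small capped control vial, 24 mm across, 52 mm tall, standing beside the frame; a bystander. Origin: centre of its underside.
- dish: Open clear petri dish 55 mm across, 12 mm high, beside the frame; a bystander. Origin: centre of its underside.
- pen: Click pen 145 mm long, 12 mm thick, lying near the bench edge; a bystander. Origin: centre of its underside.
- labels: Roll of labels 62 mm across, 36 mm high; a bystander. Origin: centre of its underside.

How it is judged:
By the outcome, as a careful person would: the job done as asked, in the order asked, and still so for the second after the job is handed in, with the robot touching nothing.
It also fails if it takes over 67 s, if anything falls off the work surface, if the arm or the gripper's body presses on something with over 40 N, if the wrist force passes 120 N, or if a joint passes its speed limit or range.

## Robot

A 6-joint arm with a two-finger parallel gripper is mounted at the origin on a cart in front of the work surface, level with it; the furniture and walls round the work are solid. World frame = base frame: x ahead of the robot, y to its left, z up, the work surface at z = 0. Lengths are in m, angles in rad, forces in N, time in s.
With the tool pointing down it reaches from about 0.325 to 0.775 m from the base axis. Payload 9.3 kg.
Tool frame: the origin (TCP) lies on the centre line of the jaws, within the pads' length; the fingertips stand 17 mm ahead of it and the grasp point (between the pads) lies 2 mm behind it; y points along the fingers, x is the direction in which the jaws open and shut, and the axes are right-handed (so a half turn about y gives the same grasp; the last joint's range is limited). The gripper opens to 85 mm and grips with 20 to 120 N. Pads are 22 mm wide; open, the fingers measure 114 mm over their backs; the gripper's body (76 mm by 85 mm) begins 54 mm behind the grasp point. The pads swing forward as they close: fully open they stand 13 mm farther back than shut.
Start: joints at [0.963, 0.259, 0.021, 1.334, 0, 1.418], TCP at [0.242, 0.494, 0.248] pointing down, gripper open.
Joint ranges: [-3.04, 3.04], [-0.91, 1.82], [-1.04, 1.36], [-1.92, 1.95], [-1.52, 1.45], [-3.14, 3.14]. Speed limits (rad/s): [2.22, 2.22, 2.79, 3.14, 3.14, 3.14].

## Interface

Orientations are given as a unit quaternion [x, y, z, w].
In Python, from workcell import telemetry, cams, ticket, spotter gives the robot as it stands. The module is installed in compiled form; this text tells all that it offers.
- The arm moves only by the shell command python3 -m crank 'ROWS' [FORCE]. ROWS is JSON, a list of rows, each a list of 5 numbers: the shift along the tool's x, y, z in cm, then the turn about the tool's y in degrees, then the closure, from 0 (fully open) to 1 (shut). In form: [[dx, dy, dz, spin, fingers], ...]. A call has 1 to 10 rows; each row is the pose to reach, as a shift and turn from the pose measured when the call began, along the tool's axes at that moment; what a row does not reach only later rows make up. A row lasts 1/10 s, in which the tool goes at most 50 mm and 8.59 degrees, less where a joint would pass 70% of its speed; a pose out of reach is approached as far as the arm can. A call with a gripper value outside its range is refused whole. The fingers move at their own pace and stop on an object; FORCE is the grip in N (left out, the last holds). Time passes only in rows, so rows that repeat a pose let the fingers close. It gives the time, the measured TCP pose, the force and the opening at its end, in the units of the state.
- telemetry.get_state(): the state, without advancing time (a new reading comes with each control period).
- cams.get_image(name): name is "scene" or "top"; returns the picture (480x640x3 uint8, red, green, blue); there is no depth.
- cams.calibration(name): a dict with "K" (3x3 intrinsics, pixels), "world_from_camera" (4x4, takes a point from camera to world coordinates). Camera axes: x right, y down, z forward; pixel columns grow to the right and rows downward; lengths in m; the calibration is good to about 2 mm. A picture is of the moment at which its call begins. calibration takes no time and is no camera call.
- ticket.finish_job(): hands the job in, once; it reports no verdict.
Trained networks look in the newest picture that a camera, given by its name, has taken for a name from the list of things; names that differ only in an ending like _2 or _b are one class to them, and where a whole thing is asked for, a point or a joint stands for the part that bears it (a point fixed in the world has none). Each returns a list of dicts, best first, with "p" (0 to 1); they miss things now and then, are a little off and sometimes report something else, mostly with a low value. They report only what shows in the picture. A call takes as long as a camera call.
- spotter.regions_of(thing, camera): "pixels" (480x640 bool, what is visible of it) and "box" ([centre column, centre row, width, height] in pixels, round what is visible of it).
- spotter.spot_point(thing, camera): "at" ([column, row] in pixels: a listed point, or the origin of a listed thing).
The state is a dict: "t": time; "joint_positions": joint angles; "joint_velocities": joint speeds; "tau": joint torques, N m; "tcp_pos": TCP position; "ee_rot": TCP orientation; "force": force on the tool from outside, world axes, zero at the start; "torque": the same for the moment, N m; "width": opening from 0.0 (shut) to 1.0 (fully open).
Only numpy, scipy, OpenCV 4.12 (cv2) and the standard library are available. Lean on these libraries where they do the work, as an engineer would, in place of code of your own. Each camera call takes 0.05 s, during which the arm holds its last target.

## Working session

There is one attempt and no reset: what is moved stays moved. The work goes in short steps, Python scripts to look and compute and a shell command to move; the robot and the scene stay as the last step left them, time stands still between calls to the robot, and variables do not carry over. Pictures are saved under pics/ and viewed, and the job is handed in when it is done.

```bash
mkdir -p pics; ls; python3 - <<'E'
from workcell import telemetry, cams
import cv2
s=telemetry.get_state(); print(s)
for n in ("scene","top"):
    im=cams.get_image(n); cv2.imwrite(f"pics/{n}0.png",im[:,:,::-1]); c=cams.calibration(n); print(n,c)
E
```

```text
pics
{'t': 0.0, 'joint_positions': array([9.63395791e-01, 2.59195684e-01, 2.07225798e-02, 1.33372539e+00,
       3.68755133e-05, 1.41823972e+00]), 'joint_velocities': array([-0.00161845, -0.00081378,  0.00047699, -0.00086937,  0.00011159,
        0.00038452]), 'tau': array([-1.49790219e-03, -5.55646348e+01,  3.44528389e+01,  1.38745128e-02,
       -3.82930712e-04, -2.91628737e-05]), 'tcp_pos': array([0.24143733, 0.49385931, 0.24764885]), 'ee_rot': array([ 0.60004216,  0.37393134, -0.37485273, -0.59967507]), 'force': array([ 0.10451974, -0.69000731, -0.45073887]), 'torque': array([ 0.0254822 , -0.00214562,  0.01064672]), 'width': 1.0057364548166021}
scene {'K': array([[544.13867994,   0.        , 326.21618389],
       [  0.        , 544.13867994, 244.75440364],
       [  0.        ,   0.        ,   1.        ]]), 'world_from_camera': array([[-0.72293728, -0.39061265,  0.56989776,  0.02405243],
       [-0.6907058 ,  0.42882649, -0.5822657 ,  0.49584769],
       [-0.01694691, -0.81457326, -0.57981308,  0.63727867],
       [ 0.        ,  0.        ,  0.        ,  1.        ]])}
top {'K': array([[611.42982121,   0.        , 324.28142569],
       [  0.        , 611.42982121, 231.58421098],
       [  0.        ,   0.        ,   1.        ]]), 'world_from_camera': array([[ 0.02759065, -0.99173594,  0.125294  ,  0.42573813],
       [-0.99905845, -0.03155584, -0.02977312,  0.00727494],
       [ 0.03348083, -0.12435457, -0.99167282,  1.04217566],
       [ 0.        ,  0.        ,  0.        ,  1.        ]])}
```

View pics/scene0.png

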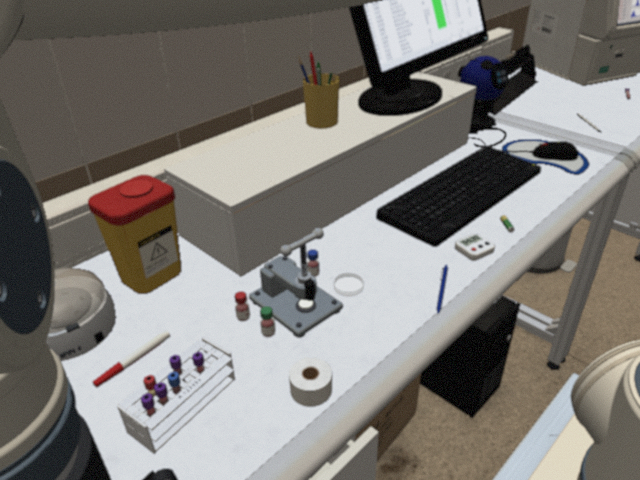

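View pics/top0.png

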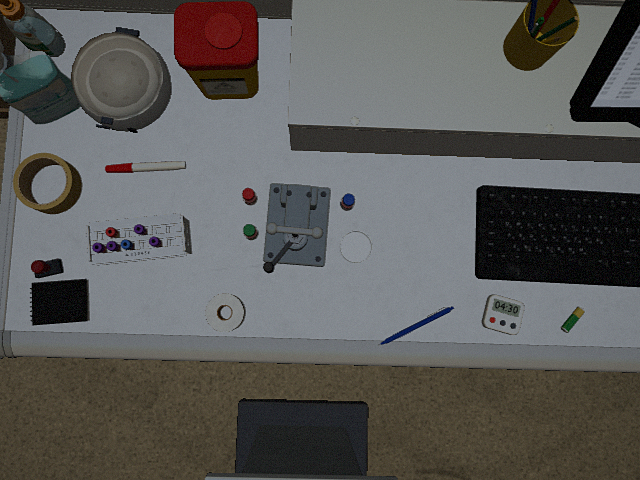

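```bash
cat > h.py <<'E'
import numpy as np
from workcell import telemetry, cams, spotter
from scipy.spatial.transform import Rotation as R
def ray(cam,px):
    c=cams.calibration(cam);K=c["K"];T=c["world_from_camera"]
    d=T[:3,:3]@np.linalg.solve(K,[px[0],px[1],1.]);return T[:3,3],d
def atz(cam,px,z):
    o,d=ray(cam,px);return o+d*(z-o[2])/d[2]
def tri(p1,p2):
    o1,d1=ray("scene",p1);o2,d2=ray("top",p2);d1=d1/np.linalg.norm(d1);d2=d2/np.linalg.norm(d2)
    A=np.stack([d1,-d2],1);s=np.linalg.lstsq(A,o2-o1,rcond=None)[0]
    a=o1+s[0]*d1;b=o2+s[1]*d2;return (a+b)/2,np.linalg.norm(a-b)
def proj(cam,P):
    c=cams.calibration(cam);T=np.linalg.inv(c["world_from_camera"]);q=c["K"]@(T[:3,:3]@np.asarray(P)+T[:3,3]);return q[:2]/q[2]
E
python3 - <<'E'
from h import *
np.set_printoptions(precision=4,suppress=True)
for n in ("scene","top"): cams.get_image(n)
pts={}
for th in ("screw_bar","nut_knob","screw_foot","stop_frame"):
    for n in ("scene","top"):
        r=spotter.spot_point(th,n)
        pts[th,n]=r[0]["at"] if r else None
        print(th,n,[(x["at"],round(x["p"],2)) for x in r[:3]])
    if pts[th,"scene"] is not None and pts[th,"top"] is not None: print(tri(pts[th,"scene"],pts[th,"top"]))
    z={"screw_bar":.148,"nut_knob":.11,"stop_frame":0,"screw_foot":.03}[th]
    for n in ("scene","top"):
        if pts[th,n] is not None: print(n,atz(n,pts[th,n],z))
s=telemetry.get_state();print(R.from_quat(s["ee_rot"]).as_matrix(),s["t"])
E
python3 - <<'E'
import cv2
a=cv2.imread("pics/scene0.png")[210:350,220:380];b=cv2.imread("pics/top0.png")[170:290,230:390]
cv2.imwrite("pics/s0c.png",cv2.resize(a,None,fx=4,fy=4,interpolation=cv2.INTER_CUBIC));cv2.imwrite("pics/t0c.png",cv2.resize(b,None,fx=4,fy=4,interpolation=cv2.INTER_CUBIC))
E
```

```text
screw_bar scene [([301.5, 242.1], 0.62)]
screw_bar top [([292.9, 230.5], 0.93)]
(array([0.5383, 0.0263, 0.1486]), np.float64(0.0011642703574506526))
scene [0.5385 0.0254 0.148 ]
top [0.5389 0.0267 0.148 ]
nut_knob scene [([308.2, 287.2], 0.53)]
nut_knob top [([269.3, 266.4], 0.66)]
(array([0.488 , 0.062 , 0.1074]), np.float64(0.00102862018261596))
scene [0.4862 0.0644 0.11  ]
top [0.4875 0.0615 0.11  ]
screw_foot scene []
screw_foot top [([413.8, 323.2], 0.5)]
top [ 0.4063 -0.1747  0.03  ]
stop_frame scene [([304.4, 311.9], 0.7)]
stop_frame top [([293.7, 245.1], 0.98)]
(array([0.5334, 0.029 , 0.0066]), np.float64(0.004287904696730509))
scene [0.5404 0.0255 0.    ]
top [0.5324 0.0277 0.    ]
[[ 0.4393  0.     -0.8983]
 [ 0.8983  0.      0.4393]
 [ 0.     -1.     -0.    ]] 0.6
```

View pics/s0c.png

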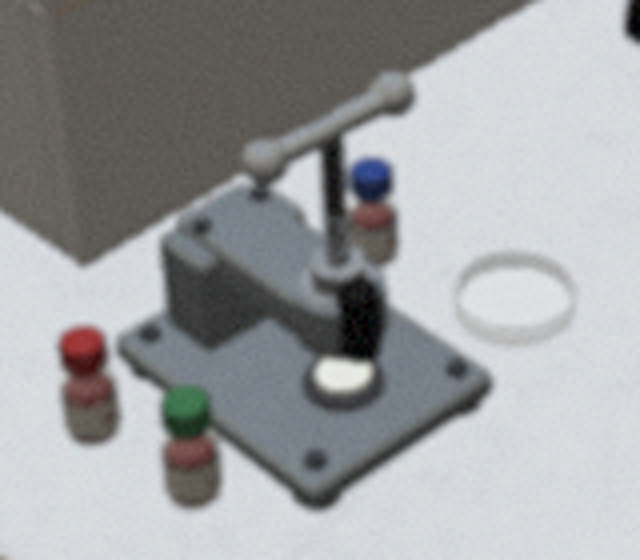

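View pics/t0c.png

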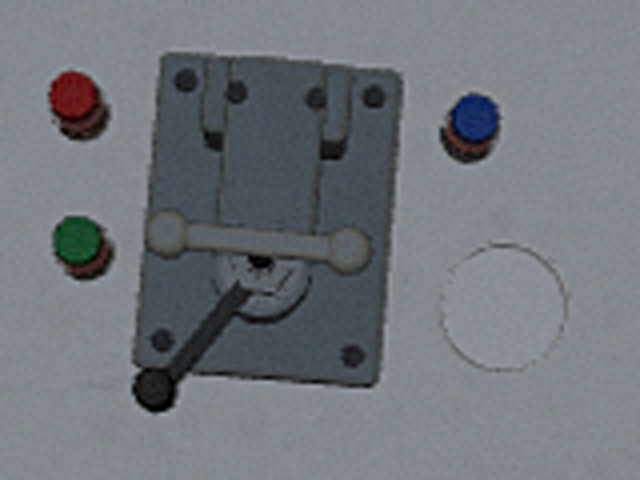

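```bash
python3 - <<'E'
from h import *
np.set_printoptions(precision=4,suppress=True)
a=atz("top",(271.75,228),.147);b=atz("top",(317.5,232.25),.147)
print(a,b,(a+b)/2,np.linalg.norm(a-b),"ang of bar(y axis)",np.arctan2(*(a-b)[1::-1]))
a2=np.array((220+262/4,210+158/4));b2=np.array((220+393/4,210+92/4))
a2=atz("scene",a2,.147);b2=atz("scene",b2,.147);print(a2,b2,(a2+b2)/2,np.linalg.norm(a2-b2))
k=atz("top",(268.75,267.25),.122);print("knob",k)
k2=atz("scene",(220+358/4,210+315/4),.106);print("knob",k2)
# base corners top z=.017
C=[atz("top",(230+x/4,170+y/4),.017) for x,y in ((162,55),(401,72),(377,386),(135,366))]
C=np.array(C);print(C,np.arctan2(C[0]-C[3],1)[1],np.linalg.norm(C[0]-C[3]),np.linalg.norm(C[1]-C[0]))
d=C[0]-C[3]+C[1]-C[2];yaw=np.arctan2(d[1],d[0]);print("yaw",yaw)
for kk in (k,k2):
  v=kk[:2]-((a+b)/2)[:2];print(np.linalg.norm(v),np.degrees(np.arctan2(v[1],v[0])-yaw)%360)
print(telemetry.get_state()["joint_positions"])
E
```

```text
[0.5417 0.0579 0.147 ] [ 0.5375 -0.0096  0.147 ] [0.5396 0.0242 0.147 ] 0.06768794290865372 ang of bar(y axis) 1.5092231933358717
[0.5436 0.0548 0.147 ] [ 0.5378 -0.0114  0.147 ] [0.5407 0.0217 0.147 ] 0.06644573722460906
knob [0.4854 0.0616 0.122 ]
knob [0.4856 0.0624 0.106 ]
[[ 0.6344  0.0703  0.017 ]
 [ 0.6305 -0.0316  0.017 ]
 [ 0.4962 -0.0251  0.017 ]
 [ 0.5016  0.0765  0.017 ]] -0.006166266282414012 0.13297450747008085 0.10202002088903382
yaw -0.04752457948659772
0.06589059747744162 148.1259563944396
0.06613885623478206 147.41784934296456
[ 0.9634  0.2586  0.0215  1.3337 -0.      1.4182]
```

```bash
python3 -m crank '[[-3,0.5,-4.5,1,0],[-6.5,1,-9,2,0],[-10,1.5,-13.5,3,0],[-13,2,-18,4,0],[-16,2.5,-22.5,5,0],[-19,3,-27,6,0],[-22,3.5,-31.5,7,0],[-25,4,-36,8,0],[-28,4.8,-41,10,0.5],[-28,4.8,-41,10,0.5]]' 20; python3 - <<'E'
from h import *
np.set_printoptions(precision=4,suppress=True)
s=telemetry.get_state();M=R.from_quat(s["ee_rot"]).as_matrix();print(s["tcp_pos"],M,s["joint_positions"],s["width"],s["force"])
print(M.T@(np.array([.486,.062,.114])-s["tcp_pos"])*100)
E
```

```text
t: 1.6
tcp_pos: [0.4877, 0.0604, 0.2004]
ee_rot: [0.631, 0.321, -0.32, -0.63]
force: [1.0, 1.5, -0.1]
width: 0.691
[0.4877 0.0604 0.2004] [[ 0.5898  0.0009 -0.8076]
 [ 0.8076  0.0001  0.5898]
 [ 0.0006 -1.     -0.0007]] [-0.0479  0.1786 -0.2081  1.1831  0.0001  0.5829] 0.6914278651702281 [ 1.0395  1.4634 -0.0504]
[0.0254 8.6382 0.2412]
```

```bash
python3 -m crank '[[0,2,0.2,0,0.5],[0,4,0.2,0,0.5],[0,6,0.2,0,0.5],[0,7.5,0.2,0,0.5],[0,8.6,0.2,0,0.5],[0,8.6,0.2,0,0.5]]' 20; python3 - <<'E'
from h import *
import cv2
for n in ("scene","top"):
    im=cams.get_image(n)[:,:,::-1]; im=im[200:360,220:380] if n=="scene" else im[170:290,210:370]
    cv2.imwrite(f"pics/{n}1.png",cv2.resize(im,None,fx=4,fy=3.75 if n=="scene" else 4,interpolation=cv2.INTER_CUBIC))
E
```

```text
t: 2.2
tcp_pos: [0.4855, 0.0616, 0.1133]
ee_rot: [-0.63, -0.32, 0.321, 0.631]
force: [-0.9, 0.0, 0.0]
width: 0.499
```

View pics/scene1.png

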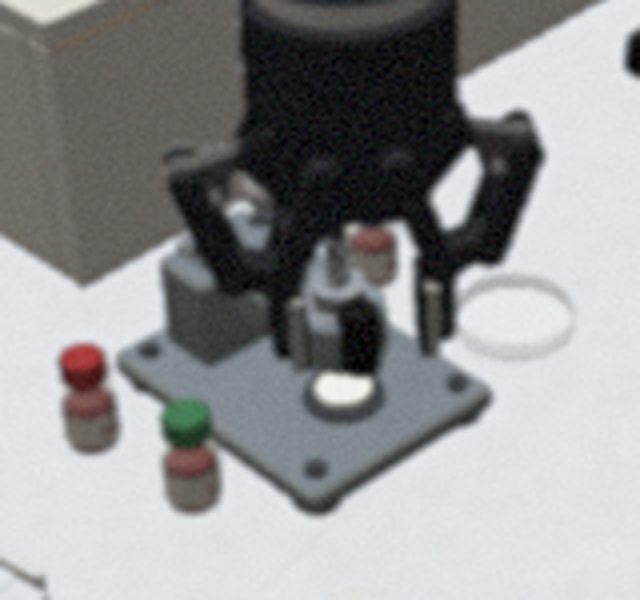

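View pics/top1.png

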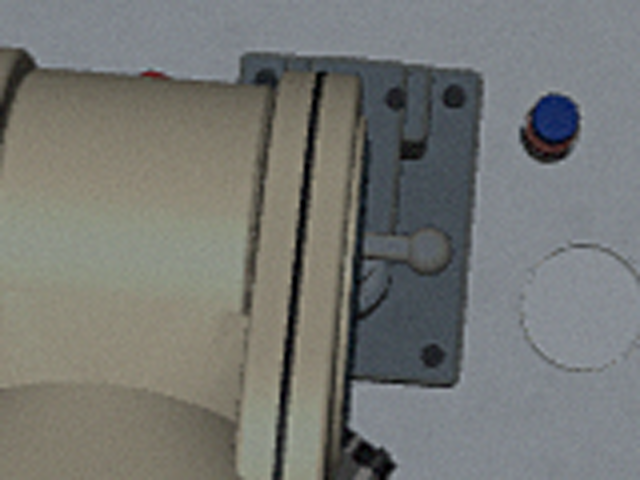

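The scene picture shows the black knob at crop (360,330) standing between the two pads (300 and 430). Closing.

```bash
python3 -m crank '[[0,0,0,0,0.65],[0,0,0,0,0.7],[0,0,0,0,0.75],[0,0,0,0,0.8],[0,0,0,0,0.85],[0,0,0,0,0.88],[0,0,0,0,0.9]]' 20; python3 - <<'E'
from h import *
np.set_printoptions(precision=4,suppress=True)
s=telemetry.get_state();M=R.from_quat(s["ee_rot"]).as_matrix();print(s["tcp_pos"],M[:,0],s["force"],M.T@s["force"],s["torque"],s["width"])
E
```

```text
t: 3.0
tcp_pos: [0.4867, 0.0618, 0.1151]
ee_rot: [0.631, 0.321, -0.32, -0.63]
force: [0.9, 1.8, 5.5]
width: 0.175
[0.4867 0.0618 0.1151] [0.5895 0.8077 0.0015] [0.8894 1.8256 5.5462] [ 2.0074 -5.5436  0.3501] [ 0.5244 -0.0535  0.0131] 0.1754170491501415
```

```bash
cat >> h.py <<'E'
def arc(center,degs,M=None,p=None):
    s=telemetry.get_state();M=R.from_quat(s["ee_rot"]).as_matrix();p=s["tcp_pos"];c=np.array([*center,p[2]])
    for d in degs:
        q=c+R.from_euler("z",d,degrees=True).apply(p-c);v=M.T@(q-p)*100;print(d,v.round(2),"spin",-d)
E
python3 -c "
from h import *
arc((.540,.0235),range(5,60,5))"
```

```text
5 [-0.57 -0.   -0.03] spin -5
10 [-1.14 -0.   -0.11] spin -10
15 [-1.7  -0.   -0.24] spin -15
20 [-2.24 -0.   -0.41] spin -20
25 [-2.77 -0.   -0.64] spin -25
30 [-3.28 -0.   -0.91] spin -30
35 [-3.76 -0.   -1.22] spin -35
40 [-4.21 -0.   -1.57] spin -40
45 [-4.63 -0.   -1.96] spin -45
50 [-5.01 -0.   -2.39] spin -50
55 [-5.36 -0.   -2.84] spin -55
```

```bash
python3 -m crank '[[-0.57,0,-0.03,-5,0.9],[-1.14,0,-0.11,-10,0.9],[-1.7,0,-0.24,-15,0.9],[-2.24,0,-0.41,-20,0.9]]' 25; cat > st.py <<'E'
from h import *
np.set_printoptions(precision=4,suppress=True)
s=telemetry.get_state();M=R.from_quat(s["ee_rot"]).as_matrix();v=s["tcp_pos"][:2]-[.54,.0235]
print(round(s["t"],2),s["tcp_pos"],"az x",np.degrees(np.arctan2(M[1,0],M[0,0])).round(2),"F",s["force"],"Ftool",M.T@s["force"],"T",s["torque"],"w",s["width"].__round__(4),"r",np.linalg.norm(v).round(4),"az r",np.degrees(np.arctan2(v[1],v[0])).round(2),"j",s["joint_positions"],"tau6",s["tau"][5].round(3))
E
python3 st.py
```

```text
t: 3.4
tcp_pos: [0.4769, 0.0416, 0.1152]
ee_rot: [0.564, 0.427, -0.425, -0.564]
force: [2.2, 5.0, 1.7]
width: 0.177
3.4 [0.4769 0.0416 0.1152] az x 74.1 F [2.1583 4.9883 1.6516] Ftool [ 5.3925 -1.6377 -0.7128] T [ 0.9356 -0.4973 -0.0196] w 0.177 r 0.0657 az r 163.99 j [-0.0896  0.2183 -0.3903  0.9597  0.0019  0.1878] tau6 1.651
```

```bash
python3 -c "
from h import *
arc((.540,.0235),range(5,35,5))"
```

```text
5 [-0.57 -0.   -0.02] spin -5
10 [-1.14 -0.   -0.1 ] spin -10
15 [-1.7  -0.   -0.22] spin -15
20 [-2.25 -0.   -0.39] spin -20
25 [-2.78 -0.01 -0.61] spin -25
30 [-3.29 -0.01 -0.87] spin -30
```

```bash
python3 -m crank '[[-0.57,0,-0.02,-5,0.9],[-1.14,0,-0.1,-10,0.9],[-1.7,0,-0.22,-15,0.9],[-2.25,0,-0.39,-20,0.9],[-2.78,0,-0.61,-25,0.9],[-3.29,0,-0.87,-30,0.9],[-3.29,0,-0.87,-30,0.9]]'; python3 st.py
```

```text
t: 4.1
tcp_pos: [0.4768, 0.007, 0.1152]
ee_rot: [0.435, 0.559, -0.557, -0.434]
force: [2.8, -1.1, 0.8]
width: 0.175
4.1 [0.4768 0.007  0.1152] az x 104.17 F [ 2.7646 -1.1413  0.8144] Ftool [-1.7832 -0.8063 -2.404 ] T [-0.2048 -0.5712  0.2301] w 0.1754 r 0.0653 az r -165.37 j [-0.1625  0.215  -0.3949  0.9577  0.0016 -0.4099] tau6 -1.154
```

```bash
python3 -m crank '[[0,0,0,0,0.7],[0,0,0,0,0.5],[0,-3,0,0,0.5],[0,-6,0,0,0.5],[0,-9.5,0,0,0.5],[0,-9.5,0,0,0.5]]'; python3 st.py; python3 - <<'E'
from h import *
import cv2
s=telemetry.get_state();M=R.from_quat(s["ee_rot"]).as_matrix();print(M.T@(np.array([.54,.0235,.21])-s["tcp_pos"])*100)
for n in ("scene",):
    im=cams.get_image(n)[:,:,::-1]; im=im[200:360,220:380]
    cv2.imwrite(f"pics/{n}2.png",cv2.resize(im,None,fx=4,fy=3.75,interpolation=cv2.INTER_CUBIC))
r=spotter.spot_point("nut_knob","scene");print(r)
if r:
  k=atz("scene",r[0]["at"],.11);print(k,np.degrees(np.arctan2(k[1]-.0235,k[0]-.54)))
E
```

```text
t: 4.7
tcp_pos: [0.4779, 0.0068, 0.2141]
ee_rot: [0.437, 0.56, -0.556, -0.432]
force: [0.2, -0.7, 0.1]
width: 0.501
4.7 [0.4779 0.0068 0.2141] az x 104.11 F [ 0.2027 -0.7174  0.1428] Ftool [-0.7456 -0.1408 -0.023 ] T [ 0.0383 -0.0272  0.0442] w 0.5014 r 0.0643 az r -164.96 j [-0.1624  0.1436 -0.2159  1.2019  0.0014 -0.4087] tau6 -0.034
[ 0.10519528  0.46474103 -6.42820728]
[{'at': [338.9, 270.7], 'p': 0.9}, {'at': [240.8, 315.2], 'p': 0.6}]
[0.47924901 0.00360164 0.11      ] -161.86432615645782
```

View pics/scene2.png

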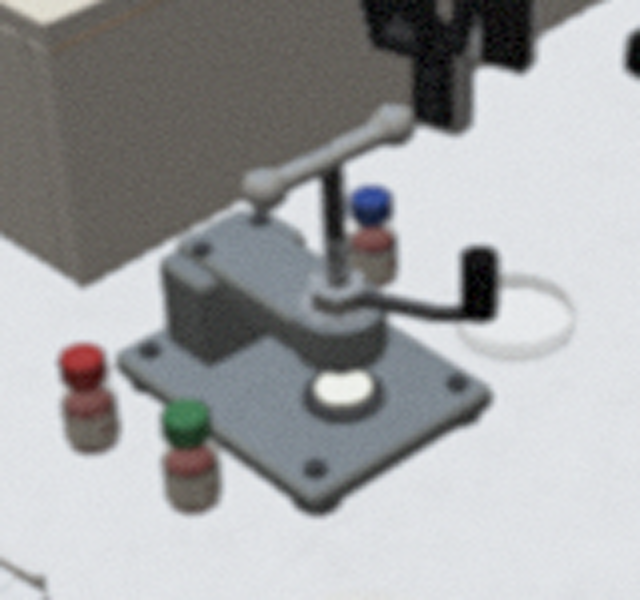

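```bash
python3 -m crank '[[0,0,-1,-8,0.5],[0,0,-2,-16,0.5],[0,0,-3,-24,0.5],[0,0,-4,-32,0.5],[0.1,0.2,-5,-40,0.5],[0.1,0.4,-6,-48,0.5],[0.1,0.4,-6.43,-56,0.5],[0.1,0.4,-6.43,-64,0.5],[0.1,0.4,-6.43,-72.6,0.5],[0.1,0.4,-6.43,-72.6,0.5]]'; python3 st.py; python3 - <<'E'
from h import *
import cv2
s=telemetry.get_state();M=R.from_quat(s["ee_rot"]).as_matrix();print(M.T@(np.array([.54,.0235,.154])-s["tcp_pos"])*100)
for n in ("scene",):
    im=cams.get_image(n)[:,:,::-1]; im=im[180:340,220:380]
    cv2.imwrite(f"pics/{n}3.png",cv2.resize(im,None,fx=4,fy=3.75,interpolation=cv2.INTER_CUBIC))
E
```

```text
t: 5.8
tcp_pos: [0.5379, 0.0238, 0.2051]
ee_rot: [0.02, 0.707, -0.706, -0.019]
force: [-0.8, -0.3, -0.5]
width: 0.504
5.8 [0.5379 0.0238 0.2051] az x 176.83 F [-0.7749 -0.3497 -0.4651] Ftool [0.7551 0.4635 0.3925] T [-0.0015 -0.0295  0.0163] w 0.5035 r 0.0021 az r 171.64 j [-0.1123  0.2542 -0.0955  1.2197  0.0012 -1.6278] tau6 -2.247
[-0.20050795  5.10719989  0.02448684]
```

View pics/scene3.png

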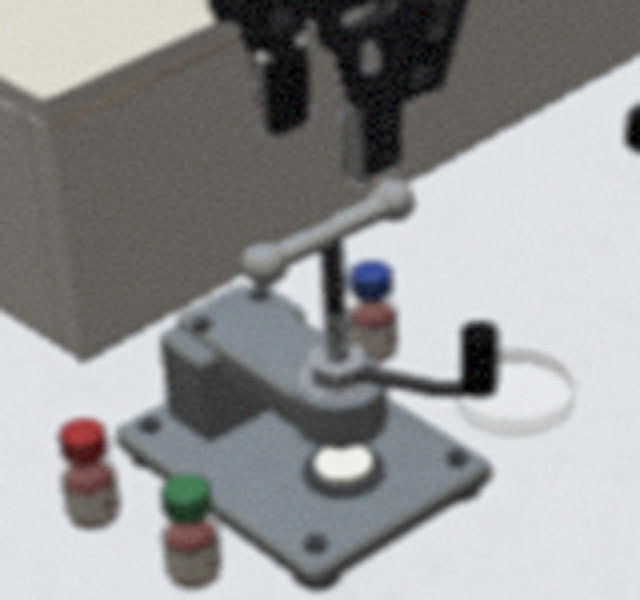

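```bash
python3 -m crank '[[-0.2,2,0,0,0.5],[-0.2,4,0,0,0.5],[-0.2,5.6,0,0,0.5],[-0.2,5.6,0,0,0.6],[-0.2,5.6,0,0,0.7],[-0.2,5.6,0,0,0.7]]' 40; python3 st.py; python3 - <<'E'
from h import *
import cv2
for n in ("scene",):
    im=cams.get_image(n)[:,:,::-1]; im=im[180:340,220:380]
    cv2.imwrite(f"pics/{n}4.png",cv2.resize(im,None,fx=4,fy=3.75,interpolation=cv2.INTER_CUBIC))
E
```

```text
t: 6.45
tcp_pos: [0.5405, 0.0237, 0.1501]
ee_rot: [0.023, 0.707, -0.706, -0.021]
force: [-0.6, 0.1, 0.4]
width: 0.3
6.45 [0.5405 0.0237 0.1501] az x 176.44 F [-0.6132  0.1491  0.4324] Ftool [ 0.62   -0.4341 -0.1112] T [ 0.0363  0.0564 -0.0158] w 0.2997 r 0.0005 az r 21.71 j [-0.112   0.289  -0.1923  1.0866  0.0012 -1.6206] tau6 0.04
```

View pics/scene4.png

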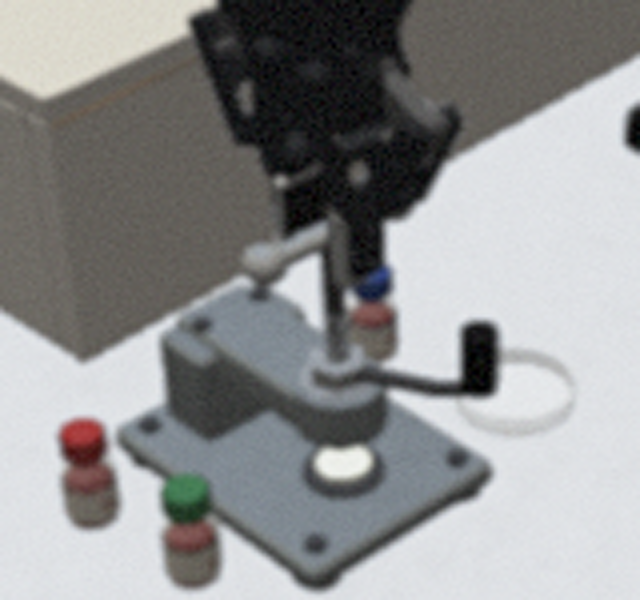

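```bash
python3 -m crank '[[0,0,0,0,0.8],[0,0,0,0,0.9],[0,0,0,0,0.95],[0,0,0,0,0.97],[0,0,0,0,0.97],[0,0,0,0,0.97]]' 60; for i in 1 2 3; do python3 -m crank '[[0,0,0,0,0.97]]' >/dev/null; python3 st.py; done
```

```text
t: 7.1
tcp_pos: [0.5397, 0.0238, 0.1511]
ee_rot: [0.023, 0.707, -0.706, -0.021]
force: [-6.1, 0.1, 7.2]
width: 0.1
7.2 [0.539  0.0238 0.1513] az x 176.42 F [-1.7098  0.0572 -5.1741] Ftool [1.7188 5.1712 0.0535] T [-0.068   0.2049  0.0577] w 0.097 r 0.0011 az r 163.18 j [-0.1119  0.2865 -0.1927  1.09    0.0008 -1.6203] tau6 -0.009
7.3 [0.5388 0.0238 0.1513] az x 176.41 F [ 0.5854  0.3951 -4.1792] Ftool [-0.5531  4.1803 -0.4281] T [-0.0344 -0.1234  0.027 ] w 0.0936 r 0.0013 az r 165.36 j [-0.1119  0.2863 -0.193   1.09    0.0008 -1.62  ] tau6 0.009
7.4 [0.5388 0.0238 0.1513] az x 176.4 F [-0.7448 -0.9091 -2.2916] Ftool [0.6899 2.2899 0.9556] T [-0.0424  0.0826  0.0668] w 0.092 r 0.0013 az r 164.93 j [-0.1118  0.2863 -0.193   1.0899  0.0008 -1.6199] tau6 0.026
```

```bash
python3 -m crank '[[0,0.05,0,5,0.97],[0,0.1,0,10,0.97],[0,0.15,0,15,0.97],[0,0.2,0,20,0.97]]' 60; python3 st.py; python3 -m crank '[[0,0,0,0,0.97]]' >/dev/null; python3 st.py;python3 -m crank '[[0,0,0,0,0.97]]' >/dev/null; python3 st.py;
```

```text
t: 7.8
tcp_pos: [0.5388, 0.0238, 0.1492]
ee_rot: [0.146, 0.692, -0.692, -0.145]
force: [-0.9, -0.1, -1.4]
width: 0.094
7.8 [0.5388 0.0238 0.1492] az x 156.2 F [-0.891  -0.0839 -1.3917] Ftool [0.7828 1.3904 0.4379] T [-0.0585  0.2435  0.1935] w 0.0939 r 0.0013 az r 166.25 j [-0.1119  0.2879 -0.1965  1.0851  0.0007 -1.2673] tau6 -1.283
7.9 [0.5388 0.0238 0.1491] az x 156.12 F [-1.7955 -0.52   -2.0385] Ftool [1.4332 2.0359 1.2043] T [-0.0315  0.2249  0.0101] w 0.0938 r 0.0012 az r 166.04 j [-0.1118  0.288  -0.1964  1.0851  0.0007 -1.2658] tau6 1.106
8.0 [0.5388 0.0238 0.1491] az x 156.24 F [-1.4849 -0.3367 -0.827 ] Ftool [1.2241 0.8249 0.9073] T [-0.0461  0.2933 -0.0733] w 0.0915 r 0.0012 az r 165.73 j [-0.1119  0.2881 -0.1963  1.0852  0.0007 -1.2679] tau6 0.125
```

```bash
cat > rd.py <<'E'
from h import *
def one():
    s=telemetry.get_state();M=R.from_quat(s["ee_rot"]).as_matrix();print(round(s["t"],2),"az %.2f"%np.degrees(np.arctan2(M[1,0],M[0,0])),"z %.4f"%s["tcp_pos"][2],"xy",s["tcp_pos"][:2].round(4),"F",s["force"].round(1),"Tz %.3f"%s["torque"][2],"tau6 %.3f"%s["tau"][5],"jv6 %.3f"%s["joint_velocities"][5])
import sys
one()
for i in range(int(sys.argv[1])):
    cams.get_image("scene"); one()
E
python3 -m crank '[[0,0.02,0,1.5,0.97],[0,0.03,0,3,0.97]]' >/dev/null; python3 rd.py 4;python3 -m crank '[[0,0.02,0,1,0.97],[0,0.03,0,2,0.97]]' >/dev/null; python3 rd.py 4
```

```text
8.2 az 153.19 z 0.1488 xy [0.5388 0.0238] F [-1.6  0.2 -2.2] Tz 0.114 tau6 -0.397 jv6 0.272
8.25 az 153.07 z 0.1488 xy [0.5388 0.0238] F [-1.  -0.2 -0.2] Tz 0.094 tau6 -0.263 jv6 -0.046
8.3 az 153.19 z 0.1488 xy [0.5388 0.0238] F [-0.8 -1.  -1. ] Tz 0.069 tau6 0.353 jv6 -0.029
8.35 az 153.24 z 0.1488 xy [0.5388 0.0238] F [-2.  -0.8 -0.7] Tz 0.032 tau6 0.164 jv6 -0.010
8.4 az 153.26 z 0.1488 xy [0.5388 0.0238] F [-2.7 -0.1 -1.1] Tz 0.009 tau6 0.055 jv6 -0.003
8.6 az 151.19 z 0.1486 xy [0.5388 0.0238] F [-2.1 -0.1 -0.2] Tz 0.096 tau6 -0.202 jv6 0.179
8.65 az 151.12 z 0.1486 xy [0.5388 0.0238] F [-0.8 -0.5  1.3] Tz 0.020 tau6 -0.124 jv6 -0.033
8.7 az 151.20 z 0.1486 xy [0.5388 0.0238] F [-2.4 -0.2 -0.6] Tz -0.019 tau6 0.251 jv6 -0.020
8.75 az 151.24 z 0.1486 xy [0.5388 0.0238] F [-2.3 -0.   0.3] Tz 0.018 tau6 0.122 jv6 -0.008
8.8 az 151.25 z 0.1486 xy [0.5388 0.0238] F [-2.2 -1.   0.8] Tz 0.014 tau6 0.049 jv6 -0.004
```

```bash
cat > q.py <<'E'
from h import *
s=telemetry.get_state();M=R.from_quat(s["ee_rot"]).as_matrix()
a=np.degrees(np.arctan2(M[1,0],M[0,0]));l="%.2f az %.2f z %.4f Tz %.3f tau6 %.3f jv6 %.3f Fxy %.1f %.1f"%(s["t"],a,s["tcp_pos"][2],s["torque"][2],s["tau"][5],s["joint_velocities"][5],*s["force"][:2])
print(l);open("log.txt","a").write(l+"\n")
E
python3 -m crank '[[0,0.015,0,1.5,0.97],[0,0.03,0,3,0.97]]' >/dev/null; python3 q.py
python3 -m crank '[[0,0.015,0,1.5,0.97]]' >/dev/null; python3 q.py
python3 -m crank '[[0,0.015,0,1.5,0.97]]' >/dev/null; python3 q.py
python3 -m crank '[[0,0.015,0,1.5,0.97]]' >/dev/null; python3 q.py
python3 -m crank '[[0,0.015,0,1.5,0.97]]' >/dev/null; python3 q.py
```

```text
9.00 az 148.13 z 0.1483 Tz 0.184 tau6 -0.363 jv6 0.263 Fxy -1.6 -0.0
9.10 az 146.49 z 0.1481 Tz 0.156 tau6 -0.366 jv6 0.285 Fxy -1.6 0.8
9.20 az 144.85 z 0.1479 Tz 0.121 tau6 -0.338 jv6 0.283 Fxy -1.6 0.9
9.30 az 143.21 z 0.1478 Tz 0.144 tau6 -0.333 jv6 0.282 Fxy -2.2 -0.3
9.40 az 141.57 z 0.1476 Tz 0.138 tau6 -0.330 jv6 0.285 Fxy -1.5 0.1
```

```bash

python3 -m crank '[[0,0.015,0,1.5,0.97]]' >/dev/null; python3 q.py
python3 -m crank '[[0,0.015,0,1.5,0.97]]' >/dev/null; python3 q.py
python3 -m crank '[[0,0.015,0,1.5,0.97]]' >/dev/null; python3 q.py
python3 -m crank '[[0,0.015,0,1.5,0.97]]' >/dev/null; python3 q.py
python3 -m crank '[[0,0.015,0,1.5,0.97]]' >/dev/null; python3 q.py
python3 -m crank '[[0,0.015,0,1.5,0.97]]' >/dev/null; python3 q.py
```

```text
9.50 az 139.93 z 0.1474 Tz 0.118 tau6 -0.330 jv6 0.284 Fxy -1.8 0.6
9.60 az 138.29 z 0.1472 Tz 0.146 tau6 -0.329 jv6 0.283 Fxy -1.7 0.1
9.70 az 136.66 z 0.1471 Tz 0.157 tau6 -0.329 jv6 0.284 Fxy -2.2 0.3
9.80 az 135.02 z 0.1469 Tz 0.078 tau6 -0.330 jv6 0.284 Fxy -2.2 -0.4
9.90 az 133.38 z 0.1468 Tz 0.122 tau6 -0.329 jv6 0.285 Fxy -1.7 -0.5
10.00 az 131.75 z 0.1466 Tz 0.143 tau6 -0.329 jv6 0.282 Fxy -2.0 0.6
```

```bash

python3 -m crank '[[0,0.015,0,1.5,0.97]]' >/dev/null; python3 q.py
python3 -m crank '[[0,0.015,0,1.5,0.97]]' >/dev/null; python3 q.py
python3 -m crank '[[0,0.015,0,1.5,0.97]]' >/dev/null; python3 q.py
python3 -m crank '[[0,0.015,0,1.5,0.97]]' >/dev/null; python3 q.py
```

```text
10.10 az 130.11 z 0.1464 Tz 0.140 tau6 -0.329 jv6 0.282 Fxy -1.0 -0.3
10.20 az 128.47 z 0.1462 Tz 0.176 tau6 -0.329 jv6 0.283 Fxy -2.4 -0.0
10.30 az 126.84 z 0.1461 Tz 0.213 tau6 -0.329 jv6 0.284 Fxy -1.6 1.1
10.40 az 125.20 z 0.1459 Tz 0.121 tau6 -0.329 jv6 0.284 Fxy -1.2 0.6
```

```bash

python3 -m crank '[[0,0.015,0,1.5,0.97]]' >/dev/null; python3 q.py
python3 -m crank '[[0,0.015,0,1.5,0.97]]' >/dev/null; python3 q.py
python3 -m crank '[[0,0.015,0,1.5,0.97]]' >/dev/null; python3 q.py
python3 -m crank '[[0,0.015,0,1.5,0.97]]' >/dev/null; python3 q.py
```

```text
10.50 az 123.57 z 0.1457 Tz 0.191 tau6 -0.329 jv6 0.285 Fxy -2.4 -0.4
10.60 az 121.93 z 0.1456 Tz 0.206 tau6 -0.329 jv6 0.285 Fxy -1.7 0.2
10.70 az 120.29 z 0.1454 Tz 0.107 tau6 -0.329 jv6 0.283 Fxy -2.1 0.1
10.80 az 118.66 z 0.1452 Tz 0.119 tau6 -0.329 jv6 0.285 Fxy -1.5 -0.2
```

```bash

python3 -m crank '[[0,0.015,0,1.5,0.97]]' >/dev/null; python3 q.py
python3 -m crank '[[0,0.015,0,1.5,0.97]]' >/dev/null; python3 q.py
python3 -m crank '[[0,0.015,0,1.5,0.97]]' >/dev/null; python3 q.py
```

```text
10.90 az 117.02 z 0.1450 Tz 0.115 tau6 -0.329 jv6 0.284 Fxy -2.1 -0.4
11.00 az 115.39 z 0.1449 Tz 0.092 tau6 -0.329 jv6 0.283 Fxy -1.7 -0.1
11.10 az 113.75 z 0.1447 Tz 0.182 tau6 -0.329 jv6 0.283 Fxy -2.6 0.5
```

```bash

python3 -m crank '[[0,0.015,0,1.5,0.97]]' >/dev/null; python3 q.py
python3 -m crank '[[0,0.015,0,1.5,0.97]]' >/dev/null; python3 q.py
python3 -m crank '[[0,0.015,0,1.5,0.97]]' >/dev/null; python3 q.py
```

```text
11.20 az 112.12 z 0.1445 Tz 0.184 tau6 -0.329 jv6 0.282 Fxy -2.5 0.1
11.30 az 110.48 z 0.1444 Tz 0.153 tau6 -0.329 jv6 0.284 Fxy -2.4 -0.2
11.40 az 108.84 z 0.1442 Tz 0.168 tau6 -0.329 jv6 0.283 Fxy -2.5 0.9
```

```bash
python3 - <<'E'
from h import *
import cv2
im=cams.get_image("scene")[:,:,::-1]; im=im[230:330,270:370]
cv2.imwrite(f"pics/scene5.png",cv2.resize(im,None,fx=6,fy=6,interpolation=cv2.INTER_CUBIC))
E
```

```text
(no output)
```

View pics/scene5.png

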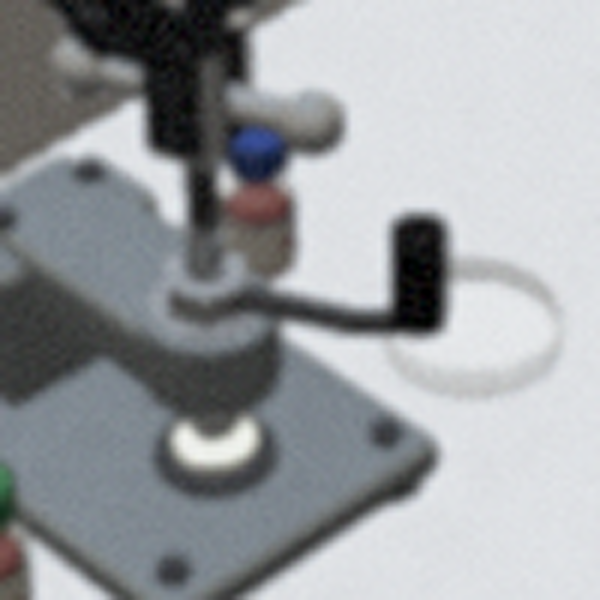

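The bar has turned with the gripper (its near ball is at crop (320,120)), the knob is still open, and the foot at (212,425) is now just above or on the pad. I'll continue in small steps.

```bash

python3 -m crank '[[0,0.015,0,1.5,0.97]]' >/dev/null; python3 q.py
python3 -m crank '[[0,0.015,0,1.5,0.97]]' >/dev/null; python3 q.py
```

```text
11.55 az 107.20 z 0.1440 Tz 0.139 tau6 -0.576 jv6 0.318 Fxy -2.0 0.2
11.65 az 105.60 z 0.1439 Tz 0.140 tau6 -0.294 jv6 0.271 Fxy -1.7 0.4
```

```bash

python3 -m crank '[[0,0.015,0,1.5,0.97]]' >/dev/null; python3 q.py
python3 -m crank '[[0,0.015,0,1.5,0.97]]' >/dev/null; python3 q.py; python3 -c "
import re,numpy as np
d=[[float(x) for x in re.findall(r'-?\d+\.\d+',l)] for l in open('log.txt')];d=np.array(d);a=176.4-d[:,1]
for i in range(0,len(d),5): print(a[i:i+5].mean().round(1),d[i:i+5,3].mean().round(3))
print(d[:-6,3].std())"
```

```text
11.75 az 104.00 z 0.1437 Tz 0.078 tau6 -0.333 jv6 0.281 Fxy -1.9 0.6
11.85 az 102.38 z 0.1435 Tz 0.079 tau6 -0.331 jv6 0.281 Fxy -2.2 0.4
31.6 0.149
39.7 0.124
47.9 0.159
56.1 0.148
64.3 0.156
71.6 0.109
0.035442490492700165
```

```bash

python3 -m crank '[[0,0.015,0,1.5,0.97]]' >/dev/null; python3 q.py
python3 -m crank '[[0,0.015,0,1.5,0.97]]' >/dev/null; python3 q.py
python3 -m crank '[[0,0.015,0,1.5,0.97]]' >/dev/null; python3 q.py
```

```text
11.95 az 100.75 z 0.1434 Tz 0.078 tau6 -0.331 jv6 0.280 Fxy -1.4 0.1
12.05 az 99.12 z 0.1432 Tz 0.167 tau6 -0.325 jv6 0.282 Fxy -2.4 0.2
12.15 az 97.49 z 0.1431 Tz 0.184 tau6 -0.314 jv6 0.282 Fxy -2.3 0.6
```

```bash

python3 -m crank '[[0,0.015,0,1.5,0.97]]' >/dev/null; python3 q.py
python3 -m crank '[[0,0.015,0,1.5,0.97]]' >/dev/null; python3 q.py
```

```text
12.25 az 95.85 z 0.1429 Tz 0.133 tau6 -0.301 jv6 0.283 Fxy -2.1 0.3
12.35 az 94.22 z 0.1428 Tz 0.144 tau6 -0.288 jv6 0.281 Fxy -1.6 0.5
```

```bash

python3 -m crank '[[0,0.006,0,0.55,0.97]]' >/dev/null; python3 q.py; python3 -c "
from h import *
cams.get_image('scene')"; python3 q.py;python3 -c "
from h import *
cams.get_image('scene')"; python3 q.py
```

```text
12.45 az 93.57 z 0.1427 Tz 0.199 tau6 0.232 jv6 0.097 Fxy -2.3 0.6
12.50 az 93.57 z 0.1427 Tz 0.103 tau6 0.113 jv6 -0.031 Fxy -1.5 0.4
12.55 az 93.64 z 0.1427 Tz 0.023 tau6 0.277 jv6 -0.015 Fxy -2.3 1.4
```

```bash

python3 -m crank '[[0,0,0,0,0.8],[0,0,0,0,0.6],[0,0,0,0,0.5],[0,-2,0,0,0.5],[0,-4,0,0,0.5],[0,-6,0,0,0.5],[0,-6,0,0,0.5]]'; python3 q.py
python3 -m crank '[[0,0.015,0,1.5,0.5],[0,0.03,0,3,0.5]]' >/dev/null; python3 q.py
python3 -m crank '[[0,0.015,0,1.5,0.5]]' >/dev/null; python3 q.py
python3 -m crank '[[0,0.015,0,1.5,0.5]]' >/dev/null; python3 q.py
python3 -m crank '[[0,0.015,0,1.5,0.5]]' >/dev/null; python3 q.py
python3 -m crank '[[0,0.015,0,1.5,0.5]]' >/dev/null; python3 q.py
python3 -m crank '[[0,0.015,0,1.5,0.5]]' >/dev/null; python3 q.py
```

```text
t: 13.25
tcp_pos: [0.5398, 0.0238, 0.2053]
ee_rot: [0.485, 0.517, -0.514, -0.483]
force: [0.5, -0.3, -0.2]
width: 0.5
13.25 az 93.65 z 0.2053 Tz -0.040 tau6 0.000 jv6 -0.001 Fxy 0.5 -0.3
13.45 az 90.50 z 0.2046 Tz -0.007 tau6 -0.504 jv6 0.264 Fxy -0.7 0.7
13.55 az 88.86 z 0.2037 Tz 0.004 tau6 -0.511 jv6 0.287 Fxy 0.2 0.9
13.65 az 87.21 z 0.2029 Tz -0.001 tau6 -0.480 jv6 0.284 Fxy 0.2 0.0
13.75 az 85.57 z 0.2022 Tz 0.007 tau6 -0.474 jv6 0.286 Fxy 0.1 -0.7
13.85 az 83.92 z 0.2017 Tz -0.031 tau6 -0.472 jv6 0.285 Fxy -0.5 0.3
13.95 az 82.29 z 0.2014 Tz -0.011 tau6 -0.471 jv6 0.284 Fxy 0.3 0.0
```

```bash
python3 - <<'E'
from h import *
import cv2
im=cams.get_image("scene")[:,:,::-1].copy();cv2.imwrite("pics/full6.png",im); im=im[200:330,250:380]
cv2.imwrite(f"pics/scene6.png",cv2.resize(im,None,fx=4.6,fy=4.6,interpolation=cv2.INTER_CUBIC))
r=spotter.regions_of("screw_bar","scene")
for x in r[:2]: print(x["p"],x["box"],x["pixels"].sum())
E
```

```text
0.9 [303.5, 268.4, 42.7, 71.3] 527
0.53 [319.4, 277.4, 42.7, 24.9] 465
```

View pics/scene6.png

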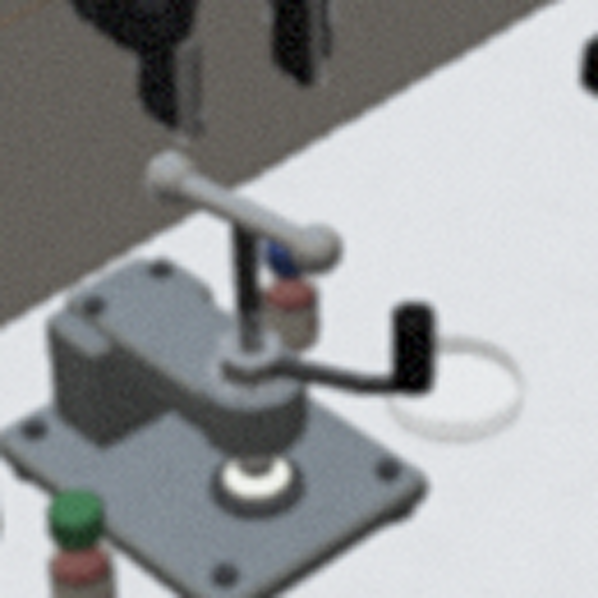

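```bash
python3 - <<'E'
from h import *
import cv2
np.set_printoptions(precision=3,suppress=True)
def ball(f,x,y,cam,z):
    im=cv2.cvtColor(cv2.imread(f),cv2.COLOR_BGR2GRAY);x0,y0=int(x)-12,int(y)-12
    c=cv2.resize(im[y0:y0+25,x0:x0+25],None,fx=8,fy=8,interpolation=cv2.INTER_CUBIC);c=cv2.GaussianBlur(c,(9,9),0)
    h=cv2.HoughCircles(c,cv2.HOUGH_GRADIENT,1,30,param1=60,param2=8,minRadius=30,maxRadius=60)
    if h is None: print("none");return None
    out=[]
    for q in h[0][:3]:
        u=(q[0]+.5)/8-.5+x0;v=(q[1]+.5)/8-.5+y0;out.append((u,v,q[2]/8))
    print(f,np.array(out)); return out[0][:2]
def ang(f,a,b,cam,z):
    a=ball(f,*a,cam,z);b=ball(f,*b,cam,z)
    A=atz(cam,a,z);B=atz(cam,b,z);d=(A-B)[:2];print("len",np.linalg.norm(d),"ang",np.degrees(np.arctan2(d[1],d[0])),"mid",(A+B)/2)
ang("pics/scene0.png",(285.5,249.5),(318.3,233),"scene",.150)
ang("pics/full6.png",(287.2,238),(319.8,254.1),"scene",.1415)
ang("pics/top0.png",(271.75,228),(317.5,232.3),"top",.150)
for cam in("scene",):
  for th,z in ((87.3,.150),(86.4,.15),(3.5,.1415),(10,.1415)):
    for s in (1,-1):
        print(th,s,proj(cam,[.5393+s*.033*np.cos(np.radians(th)),.0236+s*.033*np.sin(np.radians(th)),z]))
E
```

```text
pics/scene0.png [[284.5   249.      7.287]
 [297.    254.75    6.4  ]
 [279.875 256.875   3.85 ]]
pics/scene0.png [[317.5   233.5     5.55 ]
 [316.    243.125   5.162]
 [326.375 232.25    6.062]]
len 0.06460714340837641 ang 82.97629493748057 mid [0.539 0.026 0.15 ]
pics/full6.png [[293.375 250.125   4.562]]
pics/full6.png [[318.875 254.      5.075]
 [313.375 264.625   5.575]
 [323.5   262.5     5.412]]
len 0.04123133334368933 ang 28.1548483359962 mid [0.521 0.033 0.142]
pics/top0.png [[262.125 217.625   4.425]]
pics/top0.png [[321.    230.125   6.338]]
len 0.08850880781064525 ang 79.74136438084912 mid [0.548 0.029 0.15 ]
87.3 1 [285.746 249.118]
87.3 -1 [317.356 232.001]
86.4 1 [285.53  248.976]
86.4 -1 [317.574 232.13 ]
3.5 1 [286.91  237.325]
3.5 -1 [317.973 252.591]
10 1 [285.397 238.407]
10 -1 [319.452 251.426]
```

```bash
sed -i 's/tau6 %.3f/tau6 %.4f/' q.py
python3 -m crank '[[0,0,0,-6,0.5],[0,0,0,-12,0.5],[0,0,0,-18,0.5],[0,0,0,-18,0.5]]' >/dev/null; python3 q.py
python3 -m crank '[[0,0,0,1,0.5],[0,0,0,2,0.5]]' >/dev/null; python3 q.py
python3 -m crank '[[0,0,0,1,0.5]]' >/dev/null; python3 q.py
python3 -m crank '[[0,0,0,1,0.5]]' >/dev/null; python3 q.py
python3 -m crank '[[0,0,0,1,0.5]]' >/dev/null; python3 q.py
python3 -m crank '[[0,0,0,1,0.5]]' >/dev/null; python3 q.py
```

```text
14.45 az 100.44 z 0.2015 Tz -0.005 tau6 -1.5230 jv6 0.121 Fxy -0.8 0.2
14.65 az 98.22 z 0.2015 Tz 0.050 tau6 -0.3409 jv6 0.168 Fxy -0.3 0.6
14.75 az 97.04 z 0.2015 Tz -0.002 tau6 -0.3822 jv6 0.208 Fxy 0.0 0.0
14.85 az 95.88 z 0.2015 Tz 0.013 tau6 -0.3188 jv6 0.201 Fxy -0.1 0.1
14.95 az 94.76 z 0.2015 Tz 0.027 tau6 -0.3113 jv6 0.195 Fxy 0.6 0.2
15.05 az 93.64 z 0.2015 Tz 0.004 tau6 -0.3095 jv6 0.195 Fxy 0.6 -0.2
```

```bash

python3 -m crank '[[0,2,0,0,0.5],[0,4,0,0,0.5],[0,5.9,0,0,0.5],[0,5.9,0,0,0.7],[0,5.9,0,0,0.85],[0,5.9,0,0,0.93],[0,5.9,0,0,0.97],[0,5.9,0,0,0.97],[0,5.9,0,0,0.97]]' 60; python3 q.py; python3 -m crank '[[0,-0.03,0,-3,0.97],[0,-0.06,0,-6,0.97],[0,-0.09,0,-9,0.97],[0,-0.12,0,-12,0.97],[0,-0.12,0,-12,0.97]]' ; python3 q.py
```

```text
t: 15.95
tcp_pos: [0.5394, 0.024, 0.1433]
ee_rot: [0.484, 0.517, -0.515, -0.483]
force: [-0.2, 1.6, 4.6]
width: 0.091
15.95 az 93.65 z 0.1433 Tz 0.057 tau6 0.0688 jv6 -0.001 Fxy -0.2 1.6
t: 16.45
tcp_pos: [0.5393, 0.0241, 0.1445]
ee_rot: [0.428, 0.564, -0.563, -0.427]
force: [-0.6, 1.4, -1.6]
width: 0.093
16.45 az 105.69 z 0.1445 Tz 0.034 tau6 -0.7385 jv6 0.058 Fxy -0.6 1.4
```

```bash

python3 -m crank '[[0,0.01,0,1,0.97],[0,0.02,0,2,0.97]]' >/dev/null; python3 q.py
python3 -m crank '[[0,0.01,0,1,0.97]]' >/dev/null; python3 q.py
python3 -m crank '[[0,0.01,0,1,0.97]]' >/dev/null; python3 q.py
python3 -m crank '[[0,0.01,0,1,0.97]]' >/dev/null; python3 q.py
python3 -m crank '[[0,0.01,0,1,0.97]]' >/dev/null; python3 q.py
python3 -m crank '[[0,0.01,0,1,0.97]]' >/dev/null; python3 q.py
python3 -m crank '[[0,0.01,0,1,0.97]]' >/dev/null; python3 q.py
python3 -m crank '[[0,0.01,0,1,0.97]]' >/dev/null; python3 q.py
python3 -m crank '[[0,0.01,0,1,0.97]]' >/dev/null; python3 q.py
```

```text
16.65 az 103.54 z 0.1443 Tz 0.183 tau6 -0.1885 jv6 0.171 Fxy -0.5 1.2
16.75 az 102.41 z 0.1442 Tz 0.154 tau6 -0.2105 jv6 0.198 Fxy -0.5 1.6
16.85 az 101.29 z 0.1441 Tz 0.083 tau6 -0.1718 jv6 0.193 Fxy -0.5 0.3
16.95 az 100.18 z 0.1440 Tz 0.165 tau6 -0.1665 jv6 0.193 Fxy 0.1 0.8
17.05 az 99.08 z 0.1438 Tz 0.170 tau6 -0.1610 jv6 0.192 Fxy -2.0 0.5
17.15 az 97.98 z 0.1438 Tz 0.155 tau6 -0.1550 jv6 0.191 Fxy -0.5 2.0
17.25 az 96.89 z 0.1437 Tz 0.203 tau6 -0.1484 jv6 0.189 Fxy -0.1 0.9
17.35 az 95.79 z 0.1436 Tz 0.187 tau6 -0.1410 jv6 0.192 Fxy -0.3 1.0
17.45 az 94.70 z 0.1435 Tz 0.206 tau6 -0.1330 jv6 0.188 Fxy -0.9 0.9
```

```bash

python3 -m crank '[[0,0.01,0,1,0.97]]' >/dev/null; python3 q.py
python3 -m crank '[[0,0.01,0,1,0.97]]' >/dev/null; python3 q.py
```

```text
17.55 az 93.61 z 0.1434 Tz 0.223 tau6 -0.1243 jv6 0.191 Fxy -0.9 0.7
17.65 az 92.52 z 0.1433 Tz 0.198 tau6 -0.1152 jv6 0.188 Fxy -1.2 1.1
```

```bash

python3 -m crank '[[0,0.009,0,0.9,0.97]]' >/dev/null; python3 q.py; python3 -m crank '[[0,0,0,0,0.97]]' >/dev/null; python3 q.py; python3 -m crank '[[0,0,0,0,0.97]]' >/dev/null; python3 q.py
```

```text
17.75 az 91.54 z 0.1433 Tz 0.145 tau6 -0.0521 jv6 0.167 Fxy -0.9 0.9
17.85 az 91.48 z 0.1432 Tz 0.092 tau6 0.3063 jv6 -0.007 Fxy -1.1 0.5
17.95 az 91.48 z 0.1432 Tz 0.050 tau6 0.1458 jv6 0.008 Fxy -0.5 1.0
```

```bash

python3 -m crank '[[0,0,0,0,0.8],[0,0,0,0,0.6],[0,0,0,0,0.5],[0,-2,0,0,0.5],[0,-4,0,0,0.5],[0,-6.5,0,0,0.5],[0,-6.5,0,0,0.5]]'; python3 q.py; python3 - <<'E'
from h import *
import cv2
s=telemetry.get_state();M=R.from_quat(s["ee_rot"]).as_matrix();print(M.T@(np.array([.4768,.007,.208])-s["tcp_pos"])*100)
im=cams.get_image("scene")[:,:,::-1].copy();cv2.imwrite("pics/full7.png",im); im=im[200:330,250:380]
cv2.imwrite(f"pics/scene7.png",cv2.resize(im,None,fx=4.6,fy=4.6,interpolation=cv2.INTER_CUBIC))
E
```

```text
t: 18.65
tcp_pos: [0.5404, 0.0238, 0.2114]
ee_rot: [0.496, 0.508, -0.504, -0.491]
force: [-0.2, 0.6, -0.9]
width: 0.506
18.65 az 91.48 z 0.2114 Tz -0.038 tau6 -0.0006 jv6 -0.001 Fxy -0.2 0.6
[-1.51193703  0.28384267  6.40782961]
```

View pics/scene7.png

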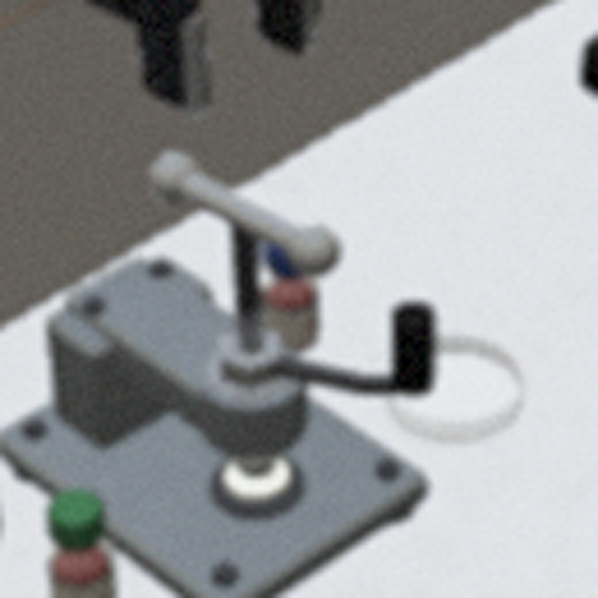

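```bash

python3 -m crank '[[-0.3,0.1,1.5,-3,0.5],[-0.8,0.2,3.2,-6.5,0.5],[-1.2,0.2,5,-10,0.5],[-1.5,0.3,6.7,-13,0.5],[-1.5,0.3,6.7,-13,0.5]]'; python3 st.py;  python3 - <<'E'
from h import *
s=telemetry.get_state();M=R.from_quat(s["ee_rot"]).as_matrix();print(M.T@(np.array([.4742,.0068,.117])-s["tcp_pos"])*100)
E
```

```text
t: 19.2
tcp_pos: [0.4714, 0.007, 0.2055]
ee_rot: [0.434, 0.56, -0.558, -0.432]
force: [-0.1, -0.7, -0.7]
width: 0.5
19.2 [0.4714 0.007  0.2055] az x 104.51 F [-0.074  -0.6828 -0.7351] Ftool [-0.6419  0.7346  0.2458] T [ 0.0141 -0.01   -0.0186] w 0.4995 r 0.0706 az r -166.48 j [-0.1641  0.1403 -0.2425  1.1838  0.001  -0.4173] tau6 -0.903
[-0.08362113  8.84673763 -0.23223412]
```

```bash

python3 -m crank '[[0,2,-0.2,0,0.5],[0,4,-0.2,0,0.5],[0,6,-0.2,0,0.5],[0,8,-0.2,0,0.5],[0,8.8,-0.2,0,0.5],[0,8.8,-0.2,0,0.65],[0,8.8,-0.2,0,0.78],[0,8.8,-0.2,0,0.88],[0,8.8,-0.2,0,0.9],[0,8.8,-0.2,0,0.9]]' 30; python3 st.py;  python3 - <<'E'
from h import *
import cv2
im=cams.get_image("scene")[:,:,::-1].copy(); im=im[200:330,250:380]
cv2.imwrite(f"pics/scene8.png",cv2.resize(im,None,fx=4.6,fy=4.6,interpolation=cv2.INTER_CUBIC))
arc((.5395,.0236),range(-5,-60,-5))
E
```

```text
t: 20.2
tcp_pos: [0.4742, 0.0073, 0.1181]
ee_rot: [0.435, 0.56, -0.558, -0.431]
force: [1.2, -2.8, 0.6]
width: 0.172
20.2 [0.4742 0.0073 0.1181] az x 104.49 F [ 1.1544 -2.7515  0.6002] Ftool [-2.9538 -0.5928 -0.4326] T [-0.4916 -0.1743 -0.1024] w 0.1716 r 0.0678 az r -166.15 j [-0.1623  0.2067 -0.3975  0.9607  0.0007 -0.4152] tau6 -0.105
-5 [ 0.59 -0.   -0.03] spin 5
-10 [ 1.17 -0.   -0.11] spin 10
-15 [ 1.74 -0.   -0.24] spin 15
-20 [ 2.3  -0.   -0.42] spin 20
-25 [ 2.84 -0.   -0.65] spin 25
-30 [ 3.36 -0.   -0.93] spin 30
-35 [ 3.85  0.   -1.25] spin 35
-40 [ 4.31  0.   -1.61] spin 40
-45 [ 4.74  0.   -2.01] spin 45
-50 [ 5.14  0.01 -2.44] spin 50
-55 [ 5.49  0.01 -2.91] spin 55
```

View pics/scene8.png

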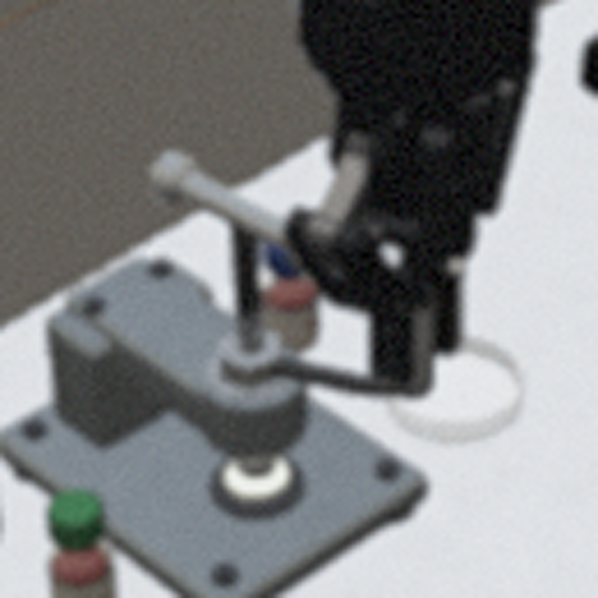

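```bash

python3 -m crank '[[0.59,0,-0.03,5,0.9],[1.17,0,-0.11,10,0.9]]' 30; python3 st.py; python3 -m crank '[[0.59,0,-0.03,5,0.9],[1.17,0,-0.11,10,0.9]]' 30; python3 st.py;  python3 - <<'E'
from h import *
import cv2
im=cams.get_image("scene")[:,:,::-1].copy(); im=im[200:330,250:380]
cv2.imwrite(f"pics/scene9.png",cv2.resize(im,None,fx=4.6,fy=4.6,interpolation=cv2.INTER_CUBIC))
arc((.5395,.0236),range(-5,-40,-5))
E
```

```text
t: 20.45
tcp_pos: [0.4723, 0.0184, 0.1181]
ee_rot: [0.483, 0.519, -0.517, -0.479]
force: [0.4, -5.1, -2.4]
width: 0.17
20.45 [0.4723 0.0184 0.1181] az x 94.25 F [ 0.3557 -5.1399 -2.3756] Ftool [-5.1478  2.3846  0.0395] T [-0.978  -0.1724 -0.0096] w 0.1696 r 0.0679 az r -175.7 j [-0.1385  0.2042 -0.4009  0.9598 -0.0005 -0.2127] tau6 -1.805
t: 20.65
tcp_pos: [0.4723, 0.0299, 0.1182]
ee_rot: [0.527, 0.474, -0.472, -0.523]
force: [-0.1, -4.3, -2.7]
width: 0.172
20.65 [0.4723 0.0299 0.1182] az x 84.02 F [-0.0801 -4.3118 -2.6917] Ftool [-4.2918  2.7015 -0.3545] T [-0.9107 -0.0455 -0.0318] w 0.1722 r 0.068 az r 174.57 j [-0.1132  0.2053 -0.3993  0.9605 -0.0017 -0.0088] tau6 -1.594
-5 [ 0.59  0.   -0.03] spin 5
-10 [ 1.17  0.   -0.1 ] spin 10
-15 [ 1.75  0.   -0.23] spin 15
-20 [ 2.31  0.   -0.41] spin 20
-25 [ 2.85  0.   -0.64] spin 25
-30 [ 3.37  0.01 -0.91] spin 30
-35 [ 3.87  0.01 -1.23] spin 35
```

View pics/scene9.png

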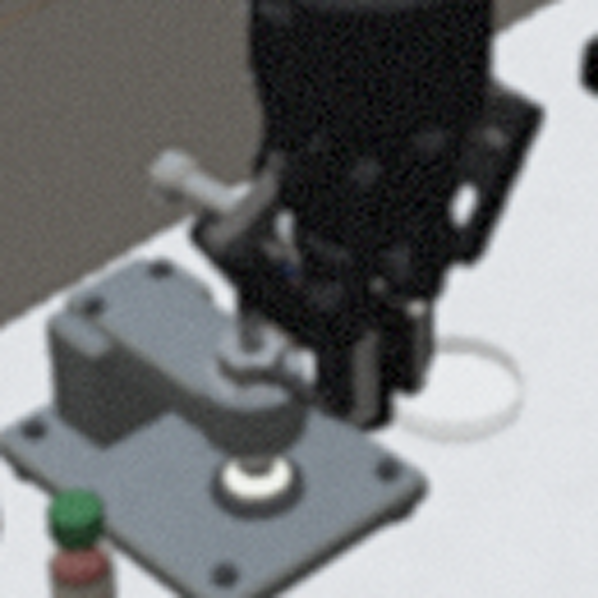

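```bash

python3 -m crank '[[0.59,0,-0.03,5,0.9],[1.17,0,-0.1,10,0.9],[1.75,0,-0.23,15,0.9],[2.31,0,-0.41,20,0.9],[2.85,0,-0.64,25,0.9]]' 30; python3 st.py; python3 -c "
from h import *
arc((.5395,.0236),range(-2,-14,-2))"
```

```text
t: 21.2
tcp_pos: [0.4813, 0.0583, 0.1182]
ee_rot: [0.618, 0.347, -0.345, -0.615]
force: [-1.8, -5.2, -2.2]
width: 0.17
21.2 [0.4813 0.0583 0.1182] az x 58.64 F [-1.8127 -5.2465 -2.2415] Ftool [-5.4253  2.2428 -1.1711] T [-1.0678  0.2988 -0.0275] w 0.1696 r 0.0682 az r 149.34 j [-0.0519  0.2242 -0.3736  0.9682 -0.0016  0.4954] tau6 -1.652
-2 [ 0.24  0.   -0.  ] spin 2
-4 [ 0.47  0.   -0.01] spin 4
-6 [ 0.71  0.   -0.03] spin 6
-8 [ 0.94  0.   -0.06] spin 8
-10 [ 1.18  0.   -0.09] spin 10
-12 [ 1.41  0.   -0.13] spin 12
```

```bash

python3 -m crank '[[0.24,0,0,2,0.9],[0.47,0,-0.01,4,0.9]]' 30; python3 st.py | cut -c1-200; python3 -m crank '[[0.24,0,0,2,0.9]]' 30 >/dev/null; python3 st.py| cut -c1-200;python3 -m crank '[[0.24,0,0,2,0.9]]' 30 >/dev/null; python3 st.py
```

```text
t: 21.4
tcp_pos: [0.4836, 0.0618, 0.1181]
ee_rot: [0.63, 0.325, -0.324, -0.627]
force: [-0.4, -5.1, -1.0]
width: 0.175
21.4 [0.4836 0.0618 0.1181] az x 54.66 F [-0.3627 -5.1463 -0.9855] Ftool [-4.4076  0.9994 -2.6759] T [-0.8978  0.1541  0.0386] w 0.1751 r 0.0682 az r 145.78 j [-0.0435  0.2289 -0.3671  0.9706 -0.0028 
21.5 [0.4848 0.0635 0.1181] az x 52.68 F [-0.3613 -4.3899 -1.6618] Ftool [-3.7088  1.6772 -2.3655] T [-0.7534  0.0476  0.0334] w 0.1728 r 0.0682 az r 144.11 j [-0.0395  0.2314 -0.3637  0.9721 -0.0037 
21.6 [0.486  0.0651 0.1181] az x 50.71 F [ 0.1949 -3.5745 -2.4468] Ftool [-2.6394  2.463  -2.4019] T [-0.5692  0.0759  0.1647] w 0.1706 r 0.0682 az r 142.39 j [-0.0357  0.234  -0.3601  0.9736 -0.0043  0.65  ] tau6 -0.508
```

```bash

python3 -m crank '[[0.24,0,0,2,0.9]]' 30 >/dev/null; python3 st.py| cut -c1-210;python3 -m crank '[[0.24,0,0,1,0.9]]' 30 >/dev/null; python3 st.py| cut -c1-210;python3 -m crank '[[0.24,0,0,1,0.9]]' 30 >/dev/null; python3 st.py
```

```text
21.7 [0.4865 0.0656 0.1181] az x 48.72 F [ -6.3393 -18.3162   1.9905] Ftool [-17.9575  -1.8483  -7.3312] T [-3.5848  1.1919  0.1468] w 0.1712 r 0.0681 az r 141.79 j [-0.0325  0.2365 -0.3568  0.9765 -0.008   0.6
21.8 [0.4866 0.0656 0.118 ] az x 47.71 F [ -9.4673 -15.7084   5.5951] Ftool [-18.0503  -5.3751  -3.6031] T [-2.8471  1.6755  0.2316] w 0.1735 r 0.068 az r 141.76 j [-0.0299  0.2388 -0.3538  0.9802 -0.0126  0.70
21.9 [0.4868 0.0655 0.118 ] az x 46.72 F [ -7.0341 -13.7904   4.2391] Ftool [-14.928   -3.9657  -4.3649] T [-2.6013  1.2967  0.2371] w 0.1746 r 0.0678 az r 141.76 j [-0.0275  0.241  -0.3508  0.9839 -0.0172  0.7279] tau6 -0.119
```

```bash

python3 -m crank '[[0,0,0,0,0.8],[0,0,0,0,0.6],[0,0,0,0,0.45],[0,-2,0,0,0.45],[0,-4,0,0,0.45],[0,-7,0,0,0.45],[0,-10,0,0,0.45],[0,-10,0,0,0.45]]'; python3 st.py;  python3 - <<'E'
from h import *
import cv2
s=telemetry.get_state();M=R.from_quat(s["ee_rot"]).as_matrix();print("toolvec to (.26,.40,.25):",M.T@(np.array([.26,.40,.25])-s["tcp_pos"])*100)
E
```

```text
t: 22.7
tcp_pos: [0.4889, 0.0675, 0.2217]
ee_rot: [0.655, 0.279, -0.283, -0.643]
force: [0.1, -0.8, 0.5]
width: 0.555
22.7 [0.4889 0.0675 0.2217] az x 46.78 F [ 0.1068 -0.7826  0.5152] Ftool [-0.503  -0.5019 -0.6199] T [-0.0461 -0.0661  0.0222] w 0.5555 r 0.0674 az r 139.29 j [-0.0236  0.1727 -0.1599  1.2367 -0.0167  0.7307] tau6 0.028
toolvec to (.26,.40,.25): [ 8.5223047  -3.40376159 39.41309508]
```

Back away to view everything from both cameras.

```bash

python3 -m crank '[[1,-0.5,4,0,0.45],[2,-1,8,0,0.45],[3,-1.5,12,0,0.45],[4,-2,16,0,0.45],[5,-2,20,0,0.45],[6,-2.5,25,0,0.45],[7,-3,30,0,0.45],[8,-3.4,35,0,0.45],[8.5,-3.4,39,0,0.45],[8.5,-3.4,39,0,0.45]]';  python3 - <<'E'
from h import *
import cv2
im=cams.get_image("scene")[:,:,::-1].copy();cv2.imwrite("pics/full10.png",im); im=im[200:330,230:360]
cv2.imwrite(f"pics/scene10.png",cv2.resize(im,None,fx=4.6,fy=4.6,interpolation=cv2.INTER_CUBIC))
im=cams.get_image("top")[:,:,::-1].copy();cv2.imwrite("pics/topf10.png",im);im=im[170:290,230:390]
cv2.imwrite(f"pics/top10.png",cv2.resize(im,None,fx=4,fy=4,interpolation=cv2.INTER_CUBIC))
for c,z in (("top",.11),("scene",.11)):
    r=spotter.spot_point("nut_knob",c)
    for x in r[:2]:
        k=atz(c,x["at"],.11);print(c,x,k,np.degrees(np.arctan2(k[1]-.0236,k[0]-.5395)))
E
```

```text
t: 23.7
tcp_pos: [0.2595, 0.4002, 0.2495]
ee_rot: [0.653, 0.281, -0.285, -0.643]
force: [0.9, 0.4, 0.6]
width: 0.551
top {'at': [267.2, 262.4], 'p': 0.91} [0.49346789 0.06492063 0.11      ] 138.08732708498698
scene {'at': [309.6, 290.2], 'p': 0.66} [0.47966975 0.0679181  0.11      ] 143.47151923166072
```

View pics/scene10.png

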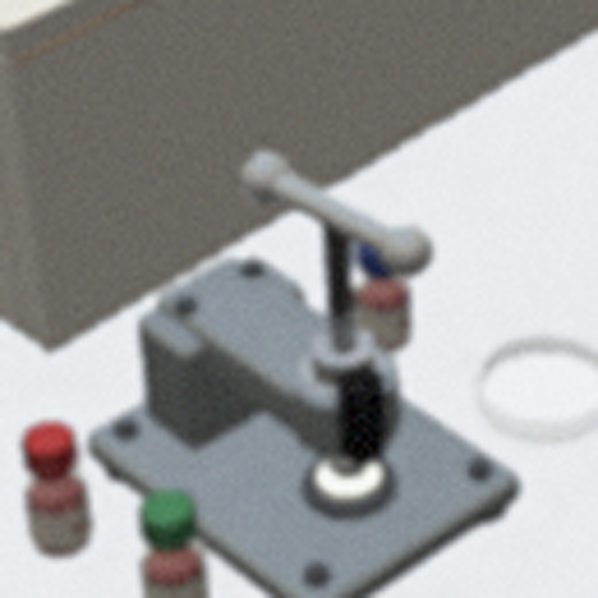

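View pics/top10.png

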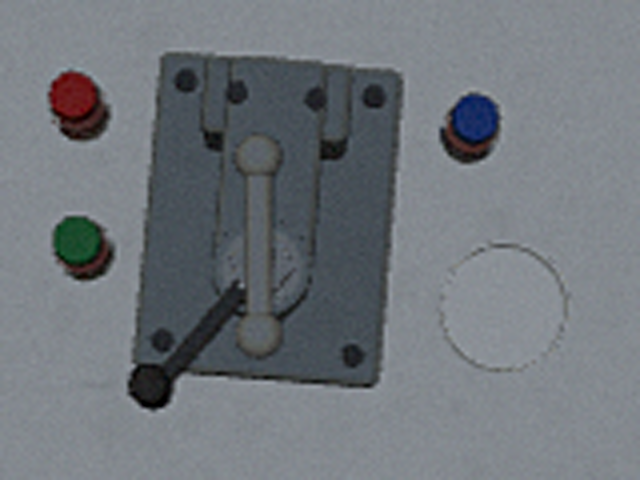

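```bash
python3 - <<'E'
from h import *
a=atz("top",(230+258.5/4,170+156/4),.1415);b=atz("top",(230+259/4,170+334/4),.1415);d=(a-b);print(np.degrees(np.arctan2(d[1],d[0])),np.linalg.norm(d),(a+b)/2)
a=atz("scene",(230+266/4.6,200+172/4.6),.1415);b=atz("scene",(230+408/4.6,200+250/4.6),.1415);d=(a-b);print(np.degrees(np.arctan2(d[1],d[0])),np.linalg.norm(d),(a+b)/2)
k=atz("top",(230+151/4,170+385/4),.122);print(k,np.degrees(np.arctan2(k[1]-.0236,k[0]-.5395)))
import cv2
x=cv2.absdiff(cv2.imread("pics/top0.png"),cv2.imread("pics/topf10.png")).max(2);x=cv2.medianBlur(x,5)
n,_,st,ce=cv2.connectedComponentsWithStats((x>30).astype("uint8"));print([(s[:5],c) for s,c in zip(st[1:],ce[1:]) if s[4]>15])
E
```

```text
2.086113309968256 0.06652142307835315 [0.53878904 0.02414705 0.1415    ]
0.5486581253675559 0.06865973264653155 [0.53668236 0.02442216 0.1415    ]
[0.48683278 0.06312783 0.122     ] 143.11101697278207
[(array([292, 233,   5,   5,  21], dtype=int32), array([294., 235.])), (array([  0, 441,   8,  16, 103], dtype=int32), array([  3.06796117, 447.51456311])), (array([  0, 460,   5,  12,  41], dtype=int32), array([  1.48780488, 465.26829268]))]
```

```bash
python3 -c "
from workcell import ticket
print(ticket.finish_job())"
```

```text
the job is handed in; nothing more can be done
None
```

The depth stop is reset and I have handed the job in after about 24 s of robot time. The one thing I could not settle exactly is the pad force.

**What I did**
- **Loosening:** I swung the nut lever open by about 0.88 rad, so the screw was free.
- **Winding:** I wound the screw down about 85° by its cross bar. I did this in two passes, backing off 12° between them to feel the contact again.
- **Tightening:** I swung the lever back until it stopped dead. The push rose to about 18 N with no further movement.

**Last checks**
- **Nut:** the lever now sits about 2° tighter than it started, which fits a nut that was not quite fully tight at first.
- **Screw:** after tightening, the bar measured 0.5° to 2.1° in the two cameras, against 1.5° where I released it. It kept its setting as far as that shows.
- **Bystanders:** comparing the top camera pictures from before and after showed no movement of the vials, dish, pen or label roll. The robot stood clear at the end.

**What disagreed:** the two ways of judging the press gave different forces. The rise in turning torque points to about 10–11 N. The turn after first touch, at the nominal 110 N per rad, would put it higher: roughly 16 N, or up to about 19 N if touch began as early as I first saw a change. The contact built up gradually, and the lead of the thread ties force to torque, so I trusted the torque. The true value may be a few newtons off 12, though both readings are under 24 N.

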